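# Clip the dipper onto the stand's eye by its snap hook

### The arm

A 6-joint arm with a two-finger parallel gripper is mounted at the origin on the work surface; the furniture and walls round the work are solid. World frame = base frame: x ahead of the robot, y to its left, z up, the work surface at z = 0. Lengths are in m, angles in rad, forces in N, time in s.
With the tool pointing down it reaches from about 0.225 to 0.875 m from the base axis. Payload 3.4 kg.
Tool frame: the origin (TCP) lies on the centre line of the jaws, within the pads' length; the fingertips stand 17 mm ahead of it and the grasp point (between the pads) lies 2 mm behind it; z points along the fingers, y is the line along which they close (so a half turn about z gives the same grasp; the last joint's range is limited). The gripper opens to 85 mm and grips with 20 to 120 N. Pads are 22 mm wide; open, the fingers measure 114 mm over their backs; the gripper's body (76 mm by 85 mm) begins 54 mm behind the grasp point. The pads swing forward as they close: fully open they stand 13 mm farther back than shut.
Start: joints at [-1.384, 0.276, 1.505, -0, 1.361, -0.121], TCP at [0.174, -0.548, 0.248] pointing down, gripper open.
Joint ranges: [-2.89, 2.89], [-0.75, 2.08], [0.22, 2.7], [-1.18, 4.32], [0.11, 2.71], [-2.7, 2.7]. Speed limits (rad/s): [2.57, 2.57, 3.14, 3.14, 3.14, 3.14].

### API

Orientations are given as a unit quaternion [w, x, y, z].
In Python, from rig import manip gives the robot as it stands.
- The arm moves only by the tool move_arm, never from a script. Its argument "steps" is one flat list of numbers, 7 for each row, row after row: the turn, a rotation vector about the world's x, y, z normalised to -1 to 1, where 1 is 360 degrees, then the shift along the world's x, y, z normalised to -1 to 1, where 1 is 1 m, then the opening, from -1 (shut) to 1 (fully open). A call has exactly 10 rows; each row is the pose to reach, as a shift and turn from the pose commanded when the call began, turning the shorter way round; what a row does not reach only later rows make up. A row lasts 1/10 s, in which the tool goes at most 50 mm and 8.59 degrees, less where a joint would pass 70% of its speed; a pose out of reach is approached as far as the arm can. A call with a number of a shift or a turn outside -1 to 1 is refused whole. A call with a gripper value outside its range is refused whole. The fingers move at their own pace and stop on an object; "squeeze" is the grip in N (left out, the last holds). Time passes only in rows, so rows that repeat a pose let the fingers close, or fill a call up. It gives the time, the measured TCP pose, the force, the opening and the grip force at its end, in the units of the state.
- manip.get_state(): the state, without advancing time (a new reading comes with each control period).
- manip.get_image(name): name is "scene" or "side" or "wrist"; returns a dict with "pixels" (400x640x3 uint8, blue, green, red), "fx", "fy", "cx", "cy" (pixels), "R" (3x3) and "t" (3): a world point X has camera coordinates R X + t. Camera axes: x right, y down, z forward; pixel columns grow to the right and rows downward; lengths in m; the calibration is good to about 2 mm. The wrist camera is an equidistant fisheye: a pixel r from the principal point sees the ray r / f radians off the axis. A picture is of the moment at which its call begins. There is no depth.
- manip.sign_off(): hands the job in; it is judged then, once.
The state is a dict: "clock": time; "qpos": joint angles; "qd": joint speeds; "effort": joint torques, N m; "position": TCP position; "ee_rot": TCP orientation; "contact_force": force on the tool from outside, world axes, zero at the start; "moment": the same for the moment, N m; "width": finger opening in m; "gripper_force": force on a finger pad.
Only numpy, scipy, OpenCV 4.12 (cv2) and the standard library are available. Lean on these libraries where they do the work, as an engineer would, in place of code of your own. Each camera call takes 0.05 s, during which the arm holds its last target. There are 200 camera calls.

### The job

Pick up the steel dipper that stands on the table and clip its snap hook onto the eye of the upright stand: press the sprung gate against the eye's front bar until it gives way and lets the bar in, then lower the dipper until the eye carries its weight, and only then let go, without dropping it, so that it hangs on its own, clear of the table, with the gate snapped shut behind the bar. The eye is clamped at an unmeasured height on its post, so look or feel gently for it, do not force anything, and leave the other things where they are.

Things in the scene. Friction and masses are not known exactly. Their poses are not given: they have to be found in the camera images.
- dipper: Loose steel dipper standing upright on its round cup (56 mm across, 45 mm high); 197 mm tall, 0.12 to 0.23 kg. Origin: centre of the cup's underside, z up along the handle. The handle rises from the cup's rear rim (x = -27 mm) to a snap hook: a closed loop of 10 mm rod in the xz plane, x -27 to +18, z 120 to 197 mm, with the gate on its +x side. All mm below are in this frame.
- dipper_grip (a point): Middle of the black grip plate behind the hook's rear rod, at x = -36, z = 167 mm of the dipper. The plate reaches from x -48 to -24 and z 148 to 182 mm and is 12 mm thick along y: pinch it across y.
- dipper_nose (a point): Lower end of the hook's nose, the front end of the rod that comes down from the arch: x = 13, z = 169.5 mm of the dipper. The nose is 10 mm thick (x 8 to 18 mm). Below it, down to z = 131 mm, the gate closes the opening. The loop's lowest rod has its flat underside at z = 120 mm from x = -12 to +9; nothing lies between it and the cup's rim (z = 45) in front of the handle (x over -17).
- dipper_seat (a point): Centre of the eye's front bar when the dipper hangs from it: under the arch, at x = 0, z = 182.3 mm of the dipper (dipper's axes). Hook's clear inside: x -17 to +9, z 130 to 187 mm.
- gate (a joint): Gate: 7 mm rod, 38 mm long, hinged at its foot (x = 13, z = 131 mm of the dipper). 0 shut, grows pressed inwards (to -x), stop at 0.78 rad; 3 to 6 N near its top, springs shut. Press with the bar's centre at z 157 to 163: it is past the nose when at x below +4, stop near x = -5. Then lower the dipper 21 mm: bar goes up into the arch, gate shuts. Pressed lower, the gate stops too early.
- stand: Dark steel base 90 x 110 x 12 mm fixed to the table, with a 16 mm post, 292 mm high, at x = +30 mm. Origin: centre of the base's underside; z up, x from the eye to the post. The collar that carries the eye is clamped on the post (holds over 40 N) at a height that differs each time.
- eye_foot (a point): Point on the table straight below the middle of the eye's front bar, x = -40 mm of the stand, stand's axes. The eye is a flat level loop of 8 mm rod; its front bar runs along y, clear from y -18 to +18 mm, with 50 mm of open loop behind it (+x). The bar's centre is 215 to 265 mm above this point, no reading tells where: touch its top from above, say with the underside of the hook's loop.
- salt_shaker: Bystander: clear salt shaker with grey cap, 44 mm across, 90 mm high, loose; origin at the centre of its underside.
- dip_cup: Bystander: small open white cup, 67 mm across, 33 mm high, loose; origin at the centre of its underside.
- chilli_jar: Bystander: jar with a lid, 70 mm across, 112 mm high, loose; origin at the centre of its underside.
Mind the look-alikes: they are no part of the job. Leave any green, purple or red look-alike of the dipper alone.

How it is judged:
By the outcome, as a careful person would: the job done as asked, in the order asked, and still so for the second after the job is handed in, with the robot touching nothing.
It also fails if it takes over 62 s, if anything falls off the work surface, if the arm or the gripper's body presses on something with over 40 N, if the wrist force passes 120 N, or if a joint passes its speed limit or range.

## Working session

There is one attempt and no reset: what is moved stays moved. The work goes in short steps, Python scripts to look and compute and a tool call to move; the robot and the scene stay as the last step left them, time stands still between calls to the robot, and variables do not carry over. Pictures are saved under pics/ and viewed, at most 14 in all, crops included, and the job is handed in when it is done.

Besides the shell and the picture viewer there is one more tool, called after "Request:" as name(argument=value, ...) on one line, values as JSON. move_arm: Moves the arm, as the interface text tells. Scaled input: -1 to 1 covers 1 m each way for a shift and 360 degrees each way for a turn. Its arguments: {"type":"object","properties":{"steps":{"type":"array"},"squeeze":{"type":"number"}},"required":["steps"]}

```bash
mkdir -p pics; cat > h.py <<'E'
import numpy as np, cv2
from rig import manip
def snap(n,f):
    im=manip.get_image(n); cv2.imwrite('pics/'+f,im['pixels']); np.savez('pics/'+f+'.npz',**{k:np.array(im[k]) for k in im}); return im
E
python3 - <<'E'
from h import *
for n in('scene','side'):
    im=snap(n,n+'1.png'); print(n,im['fx'],im['cx'],im['cy'],np.round(im['R'],3).tolist(),im['t'])
s=manip.get_state(); print(s)
a=[cv2.imread('pics/%s1.png'%n) for n in('scene','side')]
E
```

```text
scene 466.9564299605225 317.1621788661422 200.5910027369151 [[-0.898, -0.44, 0.002], [-0.33, 0.669, -0.666], [0.292, -0.598, -0.746]] [0.36847514 0.24912842 1.15110038]
side 409.48922949894165 318.2035938703609 192.61902714690964 [[-0.891, -0.454, 0.01], [-0.19, 0.352, -0.917], [0.412, -0.819, -0.4]] [0.36424308 0.20219165 0.93727568]
{'clock': 0.1, 'qpos': array([-1.38400715e+00,  2.76549017e-01,  1.50598696e+00,  1.46114453e-05,
        1.36068690e+00, -1.21003636e-01]), 'qd': array([ 9.92808581e-05, -8.47914487e-04, -4.25626646e-03,  8.68840612e-04,
       -3.40811867e-04,  8.13969726e-07]), 'effort': array([ 1.48324489e-03, -4.17700052e+01, -2.46405101e+01, -1.34341976e-04,
        5.79892279e-03, -9.01500272e-06]), 'position': array([ 0.17411763, -0.54755687,  0.24752413]), 'ee_rot': array([-8.14902687e-04,  9.88181208e-01,  1.53288081e-01, -1.96664007e-05]), 'contact_force': array([-0.81470418, -0.33102189, -0.2467883 ]), 'moment': array([-0.02254352,  0.04437071,  0.00969145]), 'gripper_force': 0.0, 'width': 0.08569596223602433}
```

View pics/scene1.png

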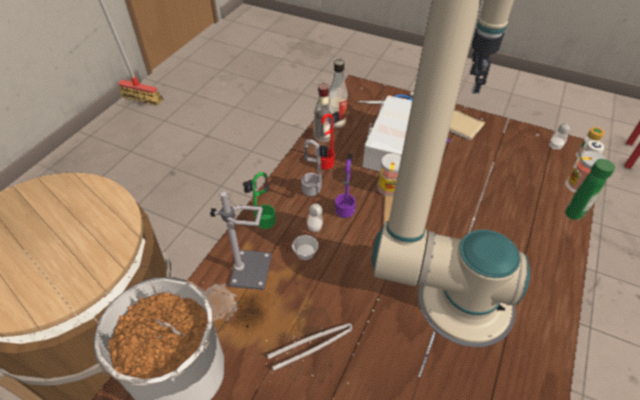

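View pics/side1.png

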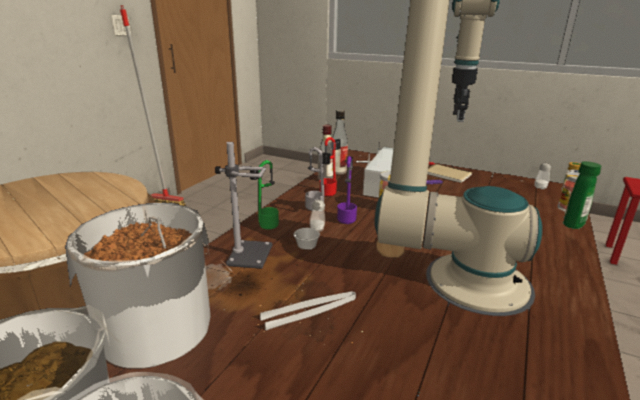

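The scene view shows the stand base at about (250,270), the steel dipper's cup at about (311,185), and the green, purple and red look-alikes around it. The side view shows the same layout. I'll zoom in on both.

```bash
python3 - <<'E'
import cv2,numpy as np
a=cv2.imread('pics/scene1.png')[125:295,200:400]; b=cv2.imread('pics/side1.png')[120:280,205:375]
cv2.imwrite('pics/c1.png',np.hstack([cv2.resize(a[:, :160],(400,425),interpolation=2)[:425],cv2.resize(b[:,:160],(400,400),interpolation=2)[:425] if 0 else cv2.copyMakeBorder(cv2.resize(b[:,:160],(400,400),interpolation=2),0,25,0,0,0)]))
E
```

```text
(no output)
```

View pics/c1.png

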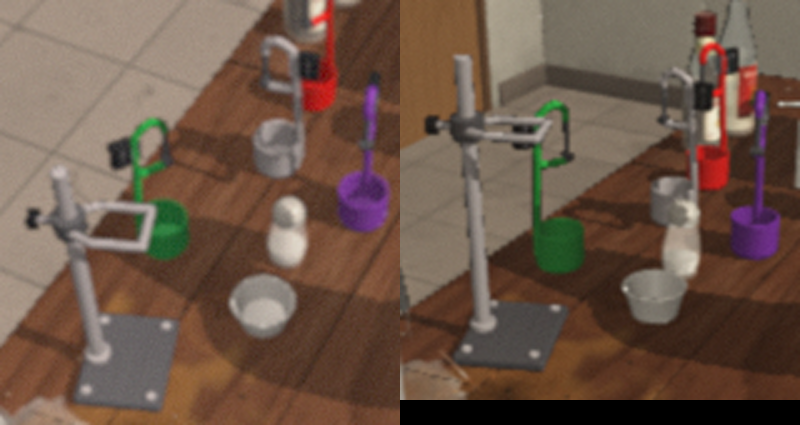

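```bash
cat >> h.py <<'E'
def cam(f):
    d=np.load('pics/'+f+'.npz'); return {k:d[k] for k in d}
def ray(c,p):
    d=np.array([(p[0]-c['cx'])/c['fx'],(p[1]-c['cy'])/c['fy'],1.]); R=c['R']; d=R.T@d; return -R.T@c['t'],d/np.linalg.norm(d)
def rayf(c,p):
    u=np.array([p[0]-c['cx'],p[1]-c['cy']]);r=np.hypot(*u);th=r/c['fx'];s=np.sin(th)/max(r,1e-9)
    R=c['R']; return -R.T@c['t'],R.T@np.array([u[0]*s,u[1]*s,np.cos(th)])
def onz(r,z): o,d=r; return o+d*(z-o[2])/d[2]
def tri(rs):
    A=sum(np.eye(3)-np.outer(d,d) for o,d in rs);b=sum((np.eye(3)-np.outer(d,d))@o for o,d in rs);x=np.linalg.solve(A,b)
    return x,[np.linalg.norm((np.eye(3)-np.outer(d,d))@(x-o)) for o,d in rs]
E
cat > m.py <<'E'
from h import *
np.set_printoptions(precision=4,suppress=True)
A=cam('scene1.png');B=cam('side1.png')
a=lambda u,v:ray(A,(200+u/2.5,125+v/2.5)); b=lambda u,v:ray(B,(205+(u-400)/2.5,120+v/2.5))
for n,p,q in [('postfoot',(98,353),(483,324)),('posttop',(62,175),(462,58)),('barfar',(153,208),(549,121)),('barnear',(147,247),(541,137)),('plate',(310,66),(703,96)),('arch',(281,42),(677,72)),('front',(267,88),(663,122)),('cupbot',(277,165),(672,215))]:
    print(n,*tri([a(*p),b(*q)]))
for p in [(98,353),(108,320),(167,325),(87,390),(153,396)]: print('A z12',onz(a(*p),.012))
print('cup',onz(a(279,132),.045),onz(a(277,165),.0),onz(b(672,185),.045))
print('shaker',onz(a(287,245),.01),'dip',onz(a(262,290),.033))
for im in(A,B): print(-im['R'].T@im['t'])
E
python3 m.py
```

```text
postfoot [0.5507 0.1658 0.0148] [np.float64(0.001687874404798079), np.float64(0.0016878744047982403)]
posttop [0.5461 0.1693 0.2918] [np.float64(0.0002819989194027699), np.float64(0.00028199891940296743)]
barfar [0.4911 0.1204 0.2264] [np.float64(0.0011919990428056481), np.float64(0.0011919990428056588)]
barnear [0.4714 0.1629 0.2285] [np.float64(0.0015115529829590251), np.float64(0.0015115529829590575)]
plate [ 0.4739 -0.1734  0.166 ] [np.float64(0.0011499198792934353), np.float64(0.0011499198792935031)]
arch [ 0.5061 -0.1681  0.1921] [np.float64(0.0013245611026500637), np.float64(0.0013245611026500809)]
front [ 0.5167 -0.1535  0.1322] [np.float64(0.0011953825019935726), np.float64(0.0011953825019935089)]
cupbot [ 0.505  -0.1544  0.0115] [np.float64(0.0019312051976929354), np.float64(0.0019312051976928368)]
A z12 [0.5534 0.1653 0.012 ]
A z12 [0.5663 0.1254 0.012 ]
A z12 [0.5072 0.1035 0.012 ]
A z12 [0.5394 0.2078 0.012 ]
A z12 [0.4762 0.1846 0.012 ]
cup [ 0.5141 -0.1741  0.045 ] [ 0.5116 -0.163   0.    ] [ 0.5109 -0.1694  0.045 ]
shaker [ 0.4427 -0.0507  0.01  ] dip [0.431  0.0324 0.033 ]
[0.077  0.6842 1.0241]
[-0.0234  0.8615  0.5561]
```

Request:
move_arm(steps=[0,0,0,0,0,0.05,1,0,0,0,0,0,0.1,1,0,0,0,0,0,0.15,1,0,0,-0.005,0.03,0.0375,0.15,1,0,0,-0.01,0.06,0.075,0.15,1,0,0,-0.015,0.09,0.1125,0.15,1,0,0,-0.02,0.12,0.15,0.15,1,0,0,-0.025,0.15,0.1875,0.15,1,0,0,-0.027,0.18,0.225,0.15,1,0,0,-0.027,0.21,0.2625,0.15,1], squeeze=60)

```text
clock: 1.1
position: [0.3849, -0.2837, 0.398]
ee_rot: [-0.0, 0.998, 0.069, -0.0]
contact_force: [0.8, -0.0, 0.4]
width: 0.0853
gripper_force: 0.0
```

Request:
move_arm(steps=[0,0,0,0.02,0.03,0,1,0,0,0,0.04,0.06,0,1,0,0,0,0.06,0.09,0,1,0,0,0,0.07,0.1,-0.02,1,0,0,0,0.07,0.1,-0.04,1,0,0,0,0.07,0.1,-0.06,1,0,0,0,0.07,0.1,-0.07,1,0,0,0,0.07,0.1,-0.07,1,0,0,0,0.07,0.1,-0.07,1,0,0,0,0.07,0.1,-0.07,1])

```text
clock: 2.1
position: [0.4547, -0.186, 0.3294]
ee_rot: [0.001, 0.998, 0.069, 0.001]
contact_force: [0.4, -0.2, 0.4]
width: 0.0857
gripper_force: 0.0
```

```bash
python3 - <<'E'
from h import *
im=snap('wrist','w1.png'); print(im['fx'],im['cx'],im['cy'],np.round(im['R'],3).tolist(),-im['R'].T@im['t'])
s=manip.get_state(); print(s['clock'],s['position'],s['ee_rot'],s['contact_force'],s['qpos'])
E
```

```text
309.70691628693146 322.54280786426176 199.28807867119488 [[0.137, -0.991, 0.002], [-0.957, -0.132, 0.26], [-0.257, -0.038, -0.966]] [ 0.52062494 -0.17699237  0.45536324]
2.15 [ 0.45464155 -0.18596197  0.32941108] [6.47418065e-04 9.97627260e-01 6.88376577e-02 8.98793367e-04] [-0.07418993 -0.01791047  0.36746128] [-5.29986282e-01  1.09548767e-01  1.52190249e+00 -5.62755679e-05
  1.50792673e+00  9.03029154e-01]
```

View pics/w1.png

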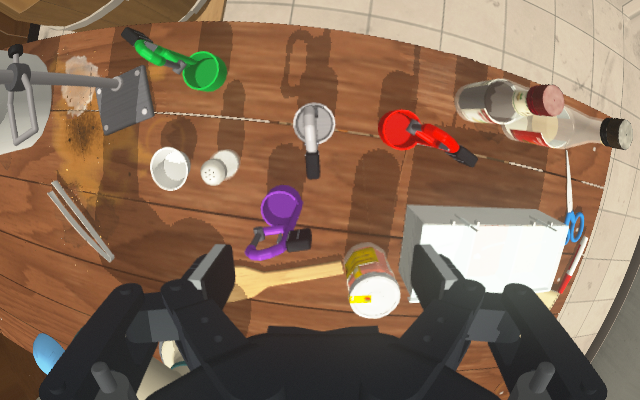

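The wrist view shows the steel dipper's cup rim centred at (314,124), and its black plate at (313,155–178), nearly aligned with the image vertical. The eye's front bar appears at upper left, around (12,135)–(37,95).

```bash
python3 - <<'E'
from h import *
np.set_printoptions(precision=4,suppress=True)
W=cam('w1.png');A=cam('scene1.png')
f=lambda u,v,z:onz(rayf(W,(u,v)),z)
print('cup',f(314,124,.045)); 
for v,z in((178,.182),(178,.148),(165,.182),(155,.182)): print(v,f(313,v,z))
print('archfront',f(310,108,.192))
print('plate tri',tri([ray(A,(324,125+66/2.5)),rayf(W,(313,165))]))
c=cv2.resize(W['pixels'][90:190,260:370],(550,500),interpolation=2);cv2.imwrite('pics/c2.png',c)
E
```

```text
cup [ 0.5111 -0.1678  0.045 ]
178 [ 0.4662 -0.1764  0.182 ]
178 [ 0.4595 -0.1763  0.148 ]
165 [ 0.478  -0.1749  0.182 ]
155 [ 0.4869 -0.1737  0.182 ]
archfront [ 0.5276 -0.1659  0.192 ]
plate tri (array([ 0.4754, -0.1746,  0.1644]), [np.float64(0.00023949066939814827), np.float64(0.00023949066939821885)])
```

View pics/c2.png

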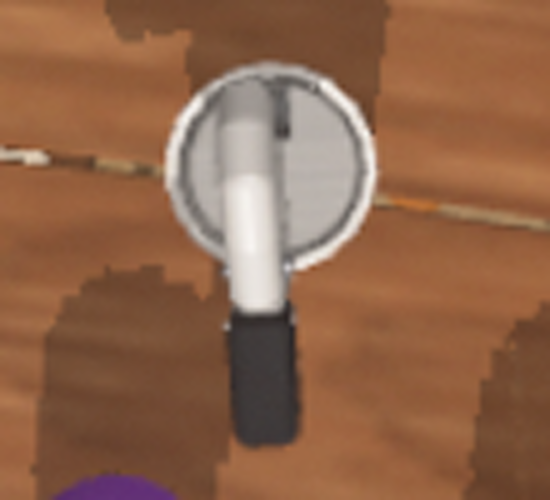

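```bash
python3 - <<'E'
from h import *
np.set_printoptions(precision=4,suppress=True)
W=cam('w1.png')
f=lambda u,v,z:onz(rayf(W,(260+u/5,90+v/5)),z)
a=f(262,316,.182);b=f(266,440,.182);c=f(246,165,.195);d=f(270,167,.045)
for n,p in zip('abcd',(a,b,c,d)):print(n,p)
for p in(a,c,d): q=p-b; print(np.degrees(np.arctan2(q[1],q[0])),np.hypot(*q[:2]))
E
```

```text
a [ 0.4884 -0.1729  0.182 ]
b [ 0.4663 -0.1766  0.182 ]
c [ 0.5149 -0.1671  0.195 ]
d [ 0.5119 -0.1677  0.045 ]
9.373473044249998 0.022447144560429566
11.05740072417316 0.04954803537137003
11.02622151242962 0.046487327620217664
```

Request:
move_arm(steps=[0,0,0.0092,0.0225,0.0107,-0.02,0.2,0,0,0.0092,0.0225,0.0107,-0.04,0.2,0,0,0.0092,0.0225,0.0107,-0.06,0.2,0,0,0.0092,0.0225,0.0107,-0.08,0.2,0,0,0.0092,0.0225,0.0107,-0.1,0.2,0,0,0.0092,0.0225,0.0107,-0.115,0.2,0,0,0.0092,0.0225,0.0107,-0.13,0.2,0,0,0.0092,0.0225,0.0107,-0.145,0.2,0,0,0.0092,0.0225,0.0107,-0.155,0.2,0,0,0.0092,0.0225,0.0107,-0.163,0.2])

```text
clock: 3.15
position: [0.477, -0.1751, 0.1652]
ee_rot: [0.0, 0.995, 0.098, 0.0]
contact_force: [0.1, -0.6, -0.8]
width: 0.051
gripper_force: 0.0
```

```bash
python3 - <<'E'
from h import *
im=snap('wrist','w2.png'); 
s=manip.get_state(); print(s['clock'],s['position'],s['ee_rot'],s['contact_force'])
E
```

```text
3.2 [ 0.47628496 -0.1746825   0.16407144] [-4.08003309e-04  9.95213326e-01  9.77231721e-02 -6.71442154e-04] [-0.17171752  0.17631122 -1.62163172]
```

View pics/w2.png

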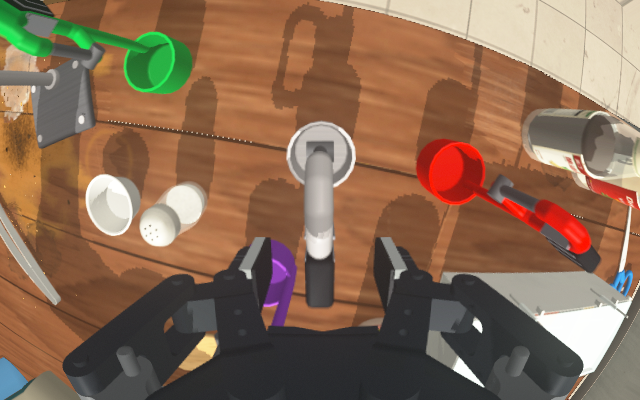

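The plate, at about (320,280), sits midway between the pads and is aligned with them. Closing the gripper.

Request:
move_arm(steps=[0,0,0,0,0,0,-1,0,0,0,0,0,0,-1,0,0,0,0,0,0,-1,0,0,0,0,0,0,-1,0,0,0,0,0,0,-1,0,0,0,0,0,0,-1,0,0,0,0,0,0,-1,0,0,0,0,0,0,-1,0,0,0,0,0,0,-1,0,0,0,0,0,0,-1], squeeze=60)

```text
clock: 4.2
position: [0.4769, -0.1749, 0.1661]
ee_rot: [0.0, 0.995, 0.098, 0.0]
contact_force: [-1.1, 0.6, 5.4]
width: 0.0109
gripper_force: 59.4
```

Request:
move_arm(steps=[0,0,0,0,0,0.005,-1,0,0,0,0,0,0.015,-1,0,0,0,0,0,0.03,-1,0,0,0,0,0,0.05,-1,0,0,0,0,0,0.075,-1,0,0,0,0,0,0.1,-1,0,0,0,0,0,0.125,-1,0,0,0,0,0,0.14,-1,0,0,0,0,0,0.145,-1,0,0,0,0,0,0.145,-1])

```text
clock: 5.2
position: [0.4769, -0.1749, 0.3109]
ee_rot: [0.0, 0.995, 0.098, 0.001]
contact_force: [0.9, -0.2, -1.9]
width: 0.0115
gripper_force: 58.5
```

```bash
python3 - <<'E'
from h import *
for k,n in enumerate(('scene','side')):
    im=snap(n,n+'2.png')
s=manip.get_state(); print(s['clock'],s['position'],s['ee_rot'],s['contact_force'],s['width'],s['gripper_force'])
a=cv2.imread('pics/scene2.png')[110:280,195:375]; b=cv2.imread('pics/side2.png')[70:240,200:380]
cv2.imwrite('pics/c3.png',np.hstack([cv2.resize(x,(400,378),interpolation=2) for x in(a,b)]))
E
```

```text
5.3 [ 0.47619169 -0.17454836  0.30937263] [-4.52918738e-04  9.95200407e-01  9.78533157e-02 -8.20250063e-04] [ 0.12665398 -0.32092987 -2.06188867] 0.011092474170321531 58.50699484348297
```

View pics/c3.png

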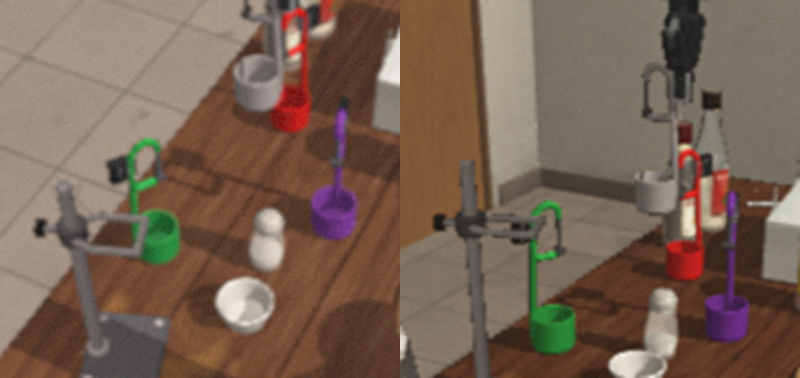

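The dipper is held upright, with the cup clear of the table in both views. Next I'll refine the bar position and check clearances.

```bash
python3 - <<'E'
from h import *
np.set_printoptions(precision=4,suppress=True)
A=cam('scene1.png');B=cam('side1.png');W=cam('w1.png')
a=lambda u,v:ray(A,(200+u/2.5,125+v/2.5)); b=lambda u,v:ray(B,(205+(u-400)/2.5,120+v/2.5))
for n,p,q in [('garch',(153,122),(552,105)),('gplate',(120,152),(522,135)),('gcup',(160,210),(558,230)),('parch',(372,90),(761,95)),('pcup',(362,185),(755,215))]: print(n,tri([a(*p),b(*q)])[0])
# wrist: bar ends outer corners seen at upper left
for p in((37,95),(20,140),(115,84)): print(p,onz(rayf(W,p),.2275 if p[0]<100 else .012))
i=W['pixels'][20:180,0:160]; cv2.imwrite('pics/c4.png',cv2.resize(i,(600,600),interpolation=2))
E
```

```text
garch [ 0.5693 -0.0022  0.1913]
gplate [0.5936 0.0243 0.1613]
gcup [ 0.5829 -0.0184  0.0318]
parch [ 0.3892 -0.1454  0.1893]
pcup [ 0.3916 -0.1453  0.0409]
(37, 95) [0.529  0.1171 0.2275]
(20, 140) [0.4811 0.15   0.2275]
(115, 84) [0.5509 0.1724 0.012 ]
```

View pics/c4.png

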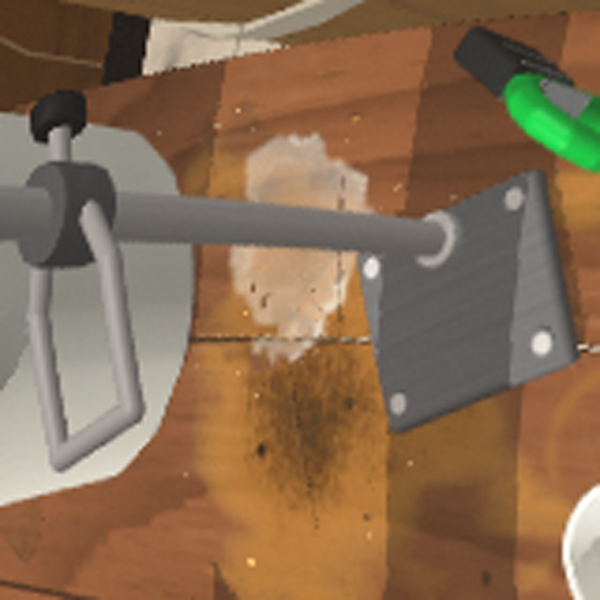

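The crop shows the eye's front bar ends at about (36,129) and (16,143) in the w1 image.

```bash
python3 - <<'E'
from h import *
np.set_printoptions(precision=4,suppress=True)
A=cam('scene1.png');B=cam('side1.png');W=cam('w1.png')
a=lambda u,v:ray(A,(200+u/2.5,125+v/2.5)); b=lambda u,v:ray(B,(205+(u-400)/2.5,120+v/2.5)); w=lambda u,v:rayf(W,(u/3.75,20+v/3.75))
E=[tri(x) for x in([a(153,208),b(549,121),w(135,410)],[a(147,247),b(541,137),w(62,462)])]
print(E,(E[0][0]+E[1][0])/2)
print([onz(w(*p),.012) for p in((514,198),(372,267),(541,343),(398,404))])
E
```

```text
[(array([0.4924, 0.1192, 0.2253]), [np.float64(0.0010554408279601266), np.float64(0.001583349554608908), np.float64(0.0007488337583356738)]), (array([0.4748, 0.1599, 0.2258]), [np.float64(0.0016997162354367237), np.float64(0.002709753697859405), np.float64(0.002189711162652397)])] [0.4836 0.1396 0.2255]
[array([0.569 , 0.1275, 0.012 ]), array([0.5391, 0.2082, 0.012 ]), array([0.5065, 0.1051, 0.012 ]), array([0.4766, 0.1857, 0.012 ])]
```

Request:
move_arm(steps=[0,0,0,0,0,0.03,-1,0,0,0,0,0,0.06,-1,0,0,0,0,0.01,0.08,-1,0,0,0.003,-0.009,0.035,0.08,-1,0,0,0.007,-0.016,0.065,0.08,-1,0,0,0.01,-0.023,0.1,0.08,-1,0,0,0.013,-0.031,0.135,0.08,-1,0,0,0.017,-0.04,0.17,0.08,-1,0,0,0.02,-0.047,0.2,0.08,-1,0,0,0.0244,-0.053,0.225,0.08,-1])

```text
clock: 6.3
position: [0.4225, 0.0518, 0.3891]
ee_rot: [-0.0, 0.985, 0.175, -0.001]
contact_force: [0.2, -0.4, -2.0]
width: 0.0109
gripper_force: 59.0
```

Request:
move_arm(steps=[0,0,0,-0.006,0.025,0,-1,0,0,0,-0.011,0.045,0,-1,0,0,0,-0.014,0.058,-0.01,-1,0,0,0,-0.015,0.063,-0.03,-1,0,0,0,-0.015,0.063,-0.05,-1,0,0,0,-0.015,0.063,-0.065,-1,0,0,0,-0.015,0.063,-0.075,-1,0,0,0,-0.015,0.063,-0.08,-1,0,0,0,-0.015,0.063,-0.08,-1,0,0,0,-0.015,0.063,-0.08,-1])

```text
clock: 7.3
position: [0.4091, 0.1132, 0.3108]
ee_rot: [0.0, 0.985, 0.174, 0.0]
contact_force: [-0.3, 0.2, -1.2]
width: 0.0115
gripper_force: 58.9
```

```bash
python3 - <<'E'
from h import *
im=snap('wrist','w3.png'); snap('scene','scene3.png'); snap('side','side3.png')
s=manip.get_state(); print(s['clock'],s['position'],s['ee_rot'],s['contact_force'],s['qpos'])
E
```

```text
7.45 [0.40914035 0.11316121 0.31100985] [9.34207583e-05 9.84806129e-01 1.73655849e-01 7.25211711e-04] [-0.38062904 -0.00738613 -0.51580816] [ 1.05685902e-01  1.08040756e-02  1.67409999e+00 -8.71905588e-05
  1.45522874e+00  1.32741070e+00]
```

View pics/w3.png

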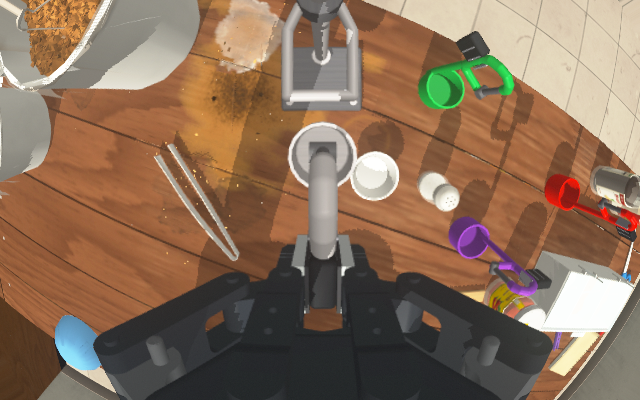

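The eye's front bar is at about (284,99)–(360,102), centred on the hook at column 321 and nearly perpendicular to it.

```bash
python3 - <<'E'
from h import *
np.set_printoptions(precision=4,suppress=True)
C=cam('w3.png');A=cam('scene1.png');W=cam('w1.png')
o=np.array([.40914,.11316]);u=np.array([np.cos(np.radians(20)),np.sin(np.radians(20))]);v=np.array([-u[1],u[0]])
for z in(.222,.2265,.231):
  for p in((288,99.5),(356,101),(321,100)):
    q=onz(rayf(C,p),z); d=q[:2]-o; print(z,p,q,'s',d@u-.036,'lat',d@v)
for p,z in(((324,165),.311-.1655+.195),((322,147),.19)): pass
print(tri([rayf(C,(321,100)),rayf(W,(26.2,136.3))]),tri([rayf(C,(321,100)),ray(A,(260,216))]))
i=C['pixels'][60:200,260:390];cv2.imwrite('pics/c5.png',cv2.resize(i,(520,560),interpolation=2))
E
```

```text
0.222 (288, 99.5) [0.4758 0.162  0.222 ] s 0.043350817756426525 lat 0.023062472675593682
0.222 (356, 101) [0.4908 0.1178 0.222 ] s 0.04228747623736354 lat -0.023519780902004638
0.222 (321, 100) [0.483  0.1405 0.222 ] s 0.042721058871457364 lat 0.00045415714211743084
0.2265 (288, 99.5) [0.4757 0.1614 0.2265] s 0.04308267446067552 lat 0.022569834107211414
0.2265 (356, 101) [0.4904 0.1182 0.2265] s 0.04204162538931328 lat -0.02303584474529086
0.2265 (321, 100) [0.4827 0.1404 0.2265] s 0.042466118170315516 lat 0.0004354911240371399
0.231 (288, 99.5) [0.4757 0.1609 0.231 ] s 0.0428145311649245 lat 0.022077195538829114
0.231 (356, 101) [0.49   0.1186 0.231 ] s 0.04179577454126302 lat -0.022551908588577085
0.231 (321, 100) [0.4825 0.1403 0.231 ] s 0.042211177469173626 lat 0.00041682510595689935
(array([0.484 , 0.1406, 0.2242]), [np.float64(0.0011214706705957994), np.float64(0.0011214706705958595)]) (array([0.4832, 0.1407, 0.2248]), [np.float64(0.00046451579068096496), np.float64(0.0004645157906810973)])
```

Request:
move_arm(steps=[0,0,0,0.009,0.0033,0,-1,0,0,0,0.019,0.0068,0,-1,0,0,0,0.028,0.0102,0,-1,0,0,0,0.036,0.013,0,-1,0,0,0,0.0423,0.0154,0,-1,0,0,0,0.0423,0.0154,-0.006,-1,0,0,0,0.0423,0.0154,-0.013,-1,0,0,0,0.0423,0.0154,-0.02,-1,0,0,0,0.0423,0.0154,-0.024,-1,0,0,0,0.0423,0.0154,-0.024,-1])

```text
clock: 8.45
position: [0.4502, 0.1284, 0.2855]
ee_rot: [0.0, 0.985, 0.174, -0.001]
contact_force: [-0.9, 0.3, -1.1]
width: 0.0108
gripper_force: 59.0
```

Request:
move_arm(steps=[0,0,0,0,0,-0.001,-1,0,0,0,0,0,-0.002,-1,0,0,0,0,0,-0.003,-1,0,0,0,0,0,-0.004,-1,0,0,0,0,0,-0.005,-1,0,0,0,0,0,-0.006,-1,0,0,0,0,0,-0.006,-1,0,0,0,0,0,-0.006,-1,0,0,0,0,0,-0.006,-1,0,0,0,0,0,-0.006,-1])

```text
clock: 9.45
position: [0.451, 0.1286, 0.2804]
ee_rot: [0.0, 0.985, 0.174, 0.0]
contact_force: [0.4, -0.4, -1.6]
width: 0.0116
gripper_force: 59.0
```

Request:
move_arm(steps=[0,0,0,0,0,-0.001,-1,0,0,0,0,0,-0.001,-1,0,0,0,0,0,-0.002,-1,0,0,0,0,0,-0.002,-1,0,0,0,0,0,-0.003,-1,0,0,0,0,0,-0.003,-1,0,0,0,0,0,-0.003,-1,0,0,0,0,0,-0.003,-1,0,0,0,0,0,-0.003,-1,0,0,0,0,0,-0.003,-1])

```text
clock: 10.45
position: [0.451, 0.1286, 0.2774]
ee_rot: [0.0, 0.985, 0.174, 0.0]
contact_force: [1.0, 0.0, -2.1]
width: 0.011
gripper_force: 59.0
```

Request:
move_arm(steps=[0,0,0,0,0,-0.001,-1,0,0,0,0,0,-0.001,-1,0,0,0,0,0,-0.001,-1,0,0,0,0,0,-0.002,-1,0,0,0,0,0,-0.002,-1,0,0,0,0,0,-0.002,-1,0,0,0,0,0,-0.002,-1,0,0,0,0,0,-0.002,-1,0,0,0,0,0,-0.002,-1,0,0,0,0,0,-0.002,-1])

```text
clock: 11.45
position: [0.451, 0.1286, 0.2753]
ee_rot: [0.0, 0.985, 0.174, -0.0]
contact_force: [-0.5, -0.5, -1.2]
width: 0.0111
gripper_force: 59.0
```

Request:
move_arm(steps=[0,0,0,0,0,-0.001,-1,0,0,0,0,0,-0.001,-1,0,0,0,0,0,-0.001,-1,0,0,0,0,0,-0.002,-1,0,0,0,0,0,-0.002,-1,0,0,0,0,0,-0.002,-1,0,0,0,0,0,-0.002,-1,0,0,0,0,0,-0.002,-1,0,0,0,0,0,-0.002,-1,0,0,0,0,0,-0.002,-1])

```text
clock: 12.45
position: [0.4511, 0.1286, 0.2743]
ee_rot: [0.0, 0.985, 0.174, 0.001]
contact_force: [-2.2, -1.2, 5.1]
width: 0.0113
gripper_force: 60.2
```

```bash
python3 -c "
from h import *
s=manip.get_state(); print(s['contact_force'],s['moment'])"
```

```text
[-2.23008965 -1.24167018  5.13364404] [-0.04211213  0.18196634  0.01740312]
```

Request:
move_arm(steps=[0,0,0,0,0,-0.001,-1,0,0,0,0,0,-0.001,-1,0,0,0,0,0,-0.001,-1,0,0,0,0,0,-0.001,-1,0,0,0,0,0,-0.001,-1,0,0,0,0,0,-0.001,-1,0,0,0,0,0,-0.001,-1,0,0,0,0,0,-0.001,-1,0,0,0,0,0,-0.001,-1,0,0,0,0,0,-0.001,-1])

```text
clock: 13.45
position: [0.4511, 0.1286, 0.2741]
ee_rot: [0.0, 0.985, 0.174, 0.001]
contact_force: [-3.5, -1.4, 8.4]
width: 0.0111
gripper_force: 60.7
```

Contact felt at TCP z ≈ 0.2753, where the bar is at dipper z = 116 mm. Now I'll back out and lower so the bar sits at dipper z = 160 mm (TCP z ≈ 0.2313).

Request:
move_arm(steps=[0,0,0,0,0,0.005,-1,0,0,0,0,0,0.012,-1,0,0,0,-0.01,-0.0036,0.013,-1,0,0,0,-0.022,-0.008,0.013,-1,0,0,0,-0.034,-0.0124,0.013,-1,0,0,0,-0.0395,-0.0144,0.013,-1,0,0,0,-0.0395,-0.0144,0.003,-1,0,0,0,-0.0395,-0.0144,-0.01,-1,0,0,0,-0.0395,-0.0144,-0.025,-1,0,0,0,-0.0395,-0.0144,-0.038,-1])

```text
clock: 14.45
position: [0.4114, 0.1142, 0.233]
ee_rot: [-0.0, 0.985, 0.174, -0.0]
contact_force: [-0.4, 0.2, -2.0]
width: 0.011
gripper_force: 59.0
```

Request:
move_arm(steps=[0,0,0,0,0,-0.003,-1,0,0,0,0,0,-0.003,-1,0,0,0,0.005,0.0018,-0.003,-1,0,0,0,0.009,0.0033,-0.003,-1,0,0,0,0.0113,0.0041,-0.003,-1,0,0,0,0.0113,0.0041,-0.003,-1,0,0,0,0.0113,0.0041,-0.003,-1,0,0,0,0.0113,0.0041,-0.003,-1,0,0,0,0.0113,0.0041,-0.003,-1,0,0,0,0.0113,0.0041,-0.003,-1])

```text
clock: 15.45
position: [0.4227, 0.1183, 0.2313]
ee_rot: [0.0, 0.985, 0.174, 0.0]
contact_force: [-0.6, -0.5, -2.7]
width: 0.0114
gripper_force: 58.9
```

```bash
python3 - <<'E'
from h import *
im=snap('wrist','w4.png'); a=snap('scene','scene4.png'); b=snap('side','side4.png')
s=manip.get_state(); print(s['clock'],s['position'],s['contact_force'],s['moment'])
cv2.imwrite('pics/c6.png',np.hstack([cv2.resize(x,(400,400),interpolation=2) for x in(a['pixels'][140:240,205:305],b['pixels'][120:220,205:305])]))
E
```

```text
15.6 [0.42273645 0.11829501 0.23132233] [-0.40183703 -0.5458223  -1.7478701 ] [-0.04214793 -0.02131399 -0.02113367]
```

View pics/c6.png

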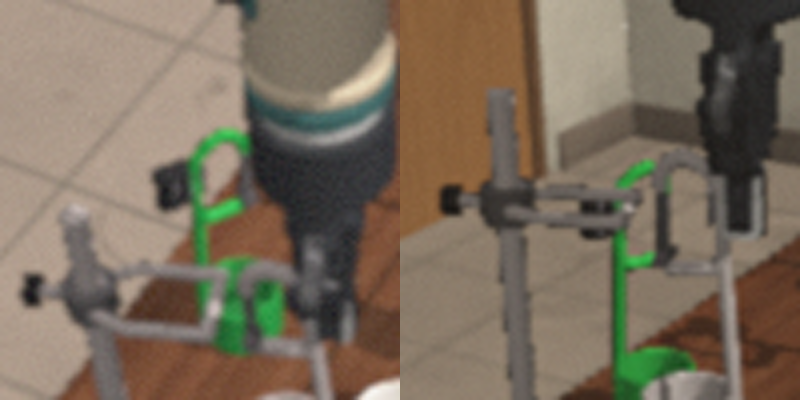

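The bar sits level with the gate's upper part and below the nose, as intended. Now pressing in slowly.

Request:
move_arm(steps=[0,0,0,0.0019,0.0007,0,-1,0,0,0,0.0038,0.0014,0,-1,0,0,0,0.0056,0.0021,0,-1,0,0,0,0.0075,0.0027,0,-1,0,0,0,0.0094,0.0034,0,-1,0,0,0,0.0113,0.0041,0,-1,0,0,0,0.0132,0.0048,0,-1,0,0,0,0.0132,0.0048,0,-1,0,0,0,0.0132,0.0048,0,-1,0,0,0,0.0132,0.0048,0,-1])

```text
clock: 16.6
position: [0.4355, 0.1229, 0.2312]
ee_rot: [0.0, 0.985, 0.174, -0.001]
contact_force: [-2.8, -0.8, -1.4]
width: 0.0116
gripper_force: 59.0
```

Request:
move_arm(steps=[0,0,0,0.0019,0.0007,0,-1,0,0,0,0.0038,0.0014,0,-1,0,0,0,0.0056,0.0021,0,-1,0,0,0,0.0066,0.0024,0,-1,0,0,0,0.0066,0.0024,0,-1,0,0,0,0.0066,0.0024,0,-1,0,0,0,0.0066,0.0024,0,-1,0,0,0,0.0066,0.0024,0,-1,0,0,0,0.0066,0.0024,0,-1,0,0,0,0.0066,0.0024,0,-1])

```text
clock: 17.6
position: [0.4425, 0.1255, 0.2312]
ee_rot: [-0.0, 0.985, 0.174, -0.0]
contact_force: [-4.0, -1.3, -1.6]
width: 0.0111
gripper_force: 59.0
```

Request:
move_arm(steps=[0,0,0,0.0015,0.0005,0,-1,0,0,0,0.0029,0.001,0,-1,0,0,0,0.0047,0.0017,0,-1,0,0,0,0.0047,0.0017,0,-1,0,0,0,0.0047,0.0017,0,-1,0,0,0,0.0047,0.0017,0,-1,0,0,0,0.0047,0.0017,0,-1,0,0,0,0.0047,0.0017,0,-1,0,0,0,0.0047,0.0017,0,-1,0,0,0,0.0047,0.0017,0,-1])

```text
clock: 18.6
position: [0.4469, 0.1271, 0.231]
ee_rot: [0.0, 0.985, 0.174, -0.001]
contact_force: [-4.3, -1.4, -2.9]
width: 0.0112
gripper_force: 59.0
```

Request:
move_arm(steps=[0,0,0,0.001,0.0003,0,-1,0,0,0,0.0019,0.0007,0,-1,0,0,0,0.0028,0.001,0,-1,0,0,0,0.0033,0.0012,0,-1,0,0,0,0.0033,0.0012,0,-1,0,0,0,0.0033,0.0012,0,-1,0,0,0,0.0033,0.0012,0,-1,0,0,0,0.0033,0.0012,0,-1,0,0,0,0.0033,0.0012,0,-1,0,0,0,0.0033,0.0012,0,-1])

```text
clock: 19.6
position: [0.45, 0.1282, 0.2311]
ee_rot: [0.0, 0.985, 0.174, -0.001]
contact_force: [-5.0, -2.3, -2.1]
width: 0.0111
gripper_force: 59.0
```

Request:
move_arm(steps=[0,0,0,0.0006,0.0002,-0.002,-1,0,0,0,0.0006,0.0002,-0.004,-1,0,0,0,0.0006,0.0002,-0.006,-1,0,0,0,0.0006,0.0002,-0.008,-1,0,0,0,0.0006,0.0002,-0.008,-1,0,0,0,0.0006,0.0002,-0.008,-1,0,0,0,0.0006,0.0002,-0.008,-1,0,0,0,0.0006,0.0002,-0.008,-1,0,0,0,0.0006,0.0002,-0.008,-1,0,0,0,0.0006,0.0002,-0.008,-1])

```text
clock: 20.6
position: [0.4512, 0.1286, 0.2232]
ee_rot: [-0.0, 0.985, 0.174, -0.0]
contact_force: [-1.8, -1.4, -7.1]
width: 0.0114
gripper_force: 58.4
```

Request:
move_arm(steps=[0,0,0,0,0,-0.002,-1,0,0,0,0,0,-0.004,-1,0,0,0,0,0,-0.006,-1,0,0,0,0,0,-0.008,-1,0,0,0,0,0,-0.01,-1,0,0,0,0,0,-0.012,-1,0,0,0,0,0,-0.012,-1,0,0,0,0,0,-0.012,-1,0,0,0,0,0,-0.012,-1,0,0,0,0,0,-0.012,-1])

```text
clock: 21.6
position: [0.4514, 0.1286, 0.2115]
ee_rot: [0.0, 0.985, 0.174, 0.0]
contact_force: [-0.5, -0.1, -1.4]
width: 0.011
gripper_force: 58.9
```

Request:
move_arm(steps=[0,0,0,0,0,-0.0005,-1,0,0,0,0,0,-0.001,-1,0,0,0,0,0,-0.0015,-1,0,0,0,0,0,-0.002,-1,0,0,0,0,0,-0.0025,-1,0,0,0,0,0,-0.0025,-1,0,0,0,0,0,-0.0025,-1,0,0,0,0,0,-0.0025,-1,0,0,0,0,0,-0.0025,-1,0,0,0,0,0,-0.0025,-1])

```text
clock: 22.6
position: [0.4514, 0.1286, 0.209]
ee_rot: [0.0, 0.985, 0.174, 0.0]
contact_force: [-0.3, 0.3, 0.6]
width: 0.0113
gripper_force: 59.2
```

```bash
python3 - <<'E'
from h import *
a=snap('scene','scene5.png'); b=snap('side','side5.png')
s=manip.get_state(); print(s['clock'],s['position'],s['contact_force'],s['moment'])
cv2.imwrite('pics/c7.png',np.hstack([cv2.resize(x,(400,400),interpolation=2) for x in(a['pixels'][160:260,205:305],b['pixels'][120:220,205:305])]))
E
```

```text
22.7 [0.45135017 0.12859562 0.20900245] [-1.53188921 -0.03948381  1.84906525] [-0.01744392 -0.00751988  0.04212805]
```

View pics/c7.png

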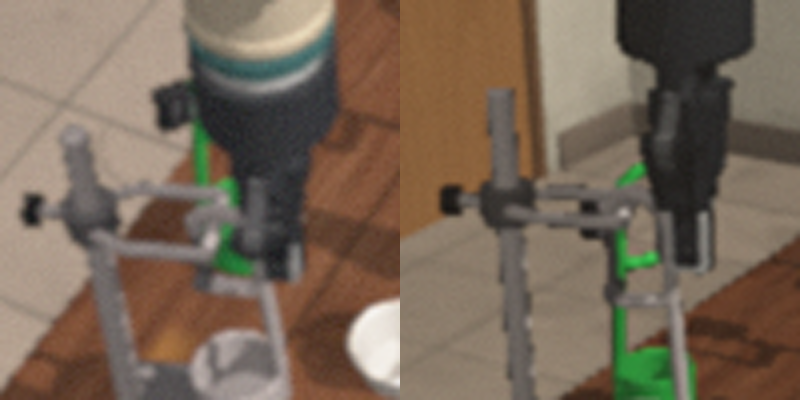

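The bar sits under the arch, with the nose inside the eye. The force changed from about −1.7 N to about +1 N, so the eye carries the weight. I'll lower slightly more, check, then open.

Request:
move_arm(steps=[0,0,0,0,0,-0.0003,-1,0,0,0,0,0,-0.0005,-1,0,0,0,0,0,-0.0005,-1,0,0,0,0,0,-0.0005,-1,0,0,0,0,0,-0.0005,-1,0,0,0,0,0,-0.0005,-1,0,0,0,0,0,-0.0005,-1,0,0,0,0,0,-0.0005,-1,0,0,0,0,0,-0.0005,-1,0,0,0,0,0,-0.0005,-1], squeeze=20)

```text
clock: 23.7
position: [0.4514, 0.1286, 0.2087]
ee_rot: [0.0, 0.985, 0.174, 0.0]
contact_force: [-1.3, -0.3, 5.0]
width: 0.0109
gripper_force: 59.8
```

Request:
move_arm(steps=[0,0,0,0,0,0,-0.7,0,0,0,0,0,0,-0.65,0,0,0,0,0,0,-0.6,0,0,0,0,0,0,-0.5,0,0,0,0,0,0,-0.4,0,0,0,0,0,0,-0.3,0,0,0,0,0,0,-0.2,0,0,0,0,0,0,-0.1,0,0,0,0,0,0,0,0,0,0,0,0,0,0])

```text
clock: 24.7
position: [0.4512, 0.1286, 0.2084]
ee_rot: [0.0, 0.985, 0.174, 0.0]
contact_force: [-0.0, -0.9, -0.6]
width: 0.0427
gripper_force: 0.0
```

Request:
move_arm(steps=[0,0,0,0,0,0,0,0,0,0,0,0,0,0,0,0,0,0,0,0,0,0,0,0,0,0,0,0,0,0,0,-0.005,-0.0018,0,0,0,0,0,-0.015,-0.0055,0,0,0,0,0,-0.03,-0.011,0,0,0,0,0,-0.045,-0.0164,0,0,0,0,0,-0.06,-0.022,0,0,0,0,0,-0.075,-0.027,0,0,0,0,0,-0.085,-0.031,0,0])

```text
validation failed for argument at $.st...
```

```bash
python3 - <<'E'
from h import *
w=snap('wrist','w6.png');a=snap('scene','scene6.png'); b=snap('side','side6.png')
s=manip.get_state(); print(s['clock'],s['position'],s['contact_force'],s['width'])
cv2.imwrite('pics/c8.png',np.hstack([cv2.resize(x,(400,520),interpolation=2) for x in(a['pixels'][160:290,205:305],b['pixels'][140:270,205:305])]))
E
```

```text
24.85 [0.4512082  0.12857641 0.20835016] [-0.21512416 -0.31280388  1.0320477 ] 0.04278776087710447
```

View pics/c8.png

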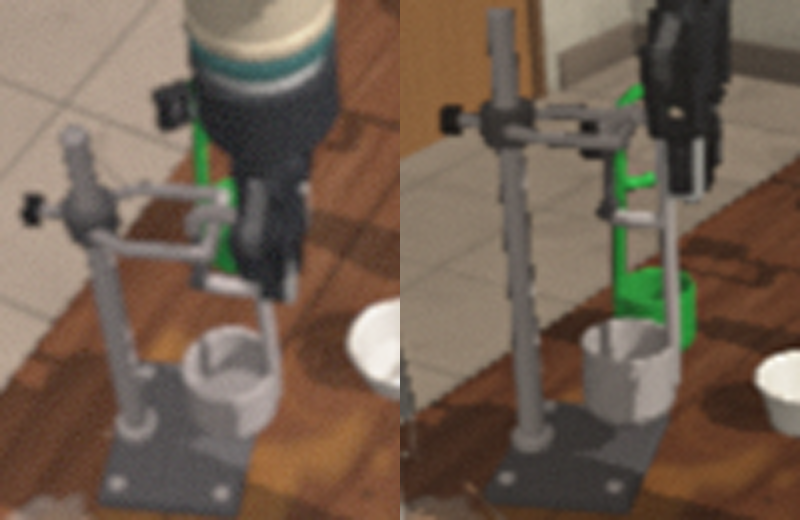

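The dipper hangs on the eye with the gripper open around it. The retreat call was refused because of a wrong row count, so I'm redoing it.

Request:
move_arm(steps=[0,0,0,0,0,0,0.2,0,0,0,0,0,0,0.2,0,0,0,-0.003,-0.0011,0,0.2,0,0,0,-0.008,-0.003,0,0.2,0,0,0,-0.015,-0.0055,0,0.2,0,0,0,-0.025,-0.009,0,0.2,0,0,0,-0.038,-0.014,0,0.2,0,0,0,-0.052,-0.019,0,0.2,0,0,0,-0.066,-0.024,0,0.2,0,0,0,-0.08,-0.029,0,0.2])

```text
clock: 25.85
position: [0.3696, 0.0991, 0.2084]
ee_rot: [0.0, 0.985, 0.174, -0.0]
contact_force: [0.1, 1.0, 0.0]
width: 0.0514
gripper_force: 0.0
```

Request:
move_arm(steps=[0,0,0,0,0,0.02,0.2,0,0,0,0,0,0.04,0.2,0,0,0,0,0,0.06,0.2,0,0,0,0,0,0.07,0.2,0,0,0,0,0,0.07,0.2,0,0,0,0,0,0.07,0.2,0,0,0,0,0,0.07,0.2,0,0,0,0,0,0.07,0.2,0,0,0,0,0,0.07,0.2,0,0,0,0,0,0.07,0.2])

```text
clock: 26.85
position: [0.3711, 0.0996, 0.278]
ee_rot: [-0.0, 0.985, 0.174, -0.0]
contact_force: [-0.5, -0.4, -0.0]
width: 0.0513
gripper_force: 0.0
```

```bash
python3 - <<'E'
from h import *
w=snap('wrist','w7.png');b=snap('side','side7.png')
s=manip.get_state(); print(s['clock'],s['position'],s['contact_force'],s['width'])
b2=cam('side6.png')
b3=snap('side','side8.png'); print(np.abs(b3['pixels'].astype(int)-b['pixels'])[140:260,220:300].mean())
cv2.imwrite('pics/c9.png',np.hstack([cv2.resize(w['pixels'][40:170,270:370],(400,520),interpolation=2),cv2.resize(b['pixels'][140:270,205:305],(400,520),interpolation=2)]))
E
```

```text
26.95 [0.37115474 0.09959979 0.2781274 ] [ 0.07963984  0.18482835 -0.5514958 ] 0.05133227627069932
1.6799652777777778
```

View pics/c9.png

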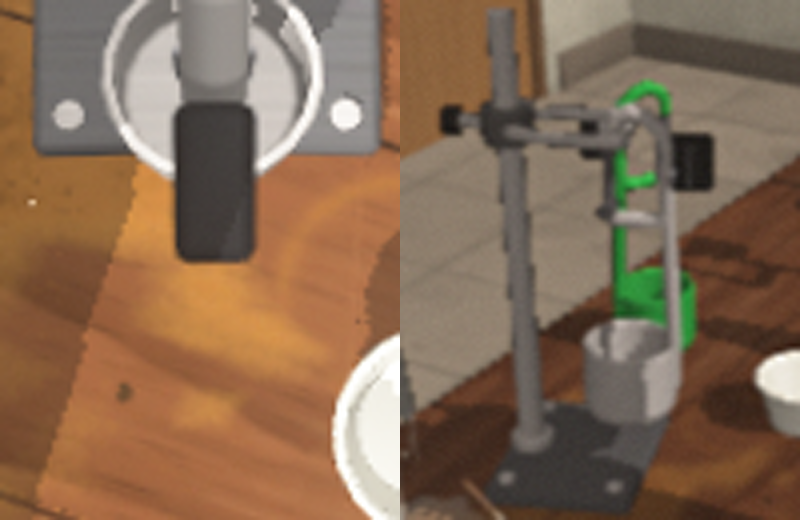

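The dipper hangs freely and clear of the table, with the gate in line with the nose, so it is shut. I'll let it settle, then hand in.

Request:
move_arm(steps=[0,0,0,0,0,0,0.2,0,0,0,0,0,0,0.2,0,0,0,0,0,0,0.2,0,0,0,0,0,0,0.2,0,0,0,0,0,0,0.2,0,0,0,0,0,0,0.2,0,0,0,0,0,0,0.2,0,0,0,0,0,0,0.2,0,0,0,0,0,0,0.2,0,0,0,0,0,0,0.2])

```text
clock: 28.0
position: [0.3712, 0.0996, 0.2783]
ee_rot: [0.0, 0.985, 0.174, 0.0]
contact_force: [0.3, 1.1, -0.0]
width: 0.0513
gripper_force: 0.0
```

```bash
python3 -c "
from rig import manip
print(manip.sign_off())"
```

```text
the job is handed in; nothing more can be done
None
```

The steel dipper hangs by its snap hook from the stand's eye, clear of the table; in the last picture the gate looks shut behind the bar and the arm is clear of it, and the job was handed in at 28 s.

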